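# Seat a brake-caliper piston with the guarded bench press

## Robot

A 7-joint arm with a two-finger parallel gripper is mounted at the origin on the work surface. World frame = base frame: x ahead of the robot, y to its left, z up, the work surface at z = 0. Lengths are in m, angles in rad, forces in N, time in s.
With the tool pointing down it reaches from about 0.425 to 0.925 m from the base axis. Payload 6.8 kg.
Tool frame: the origin (TCP) lies at the very end of the fingers, on their centre line; the grasp point (between the pads) lies 19 mm behind it; z points along the fingers, y is the direction in which the jaws open and shut (so a half turn about z gives the same grasp; the last joint's range is limited). The gripper opens to 85 mm and grips with 20 to 120 N. Pads are 22 mm wide; open, the fingers measure 114 mm over their backs; the gripper's body (76 mm by 85 mm) begins 54 mm behind the grasp point. The pads swing forward as they close: fully open they stand 13 mm farther back than shut.
Start: joints at [1.037, 0.477, 0.022, 1.555, -0.011, 1.109, -0.083], TCP at [0.279, -0.615, 0.231] pointing down, gripper open.
Joint ranges: [-2.96, 2.96], [-0.34, 2.1], [-1.41, 1.46], [0.24, 2.44], [-1.37, 4.51], [0.17, 1.92], [-2.96, 2.96]. Speed limits (rad/s): [2.39, 2.39, 3.14, 3.14, 3.14, 3.14, 3.14].

## Interface

Orientations are given as a unit quaternion [w, x, y, z].
In Python, from station import bot gives the robot as it stands.
- The arm moves only by the tool move_arm, never from a script. Its argument "commands" is text: rows parted by semicolons, each of 7 numbers parted by spaces: the opening, from 0 (shut) to 1 (fully open), then the shift along the tool's x, y, z in cm, then the turn, a rotation vector about the tool's x, y, z in degrees. In form: gripper tx ty tz rx ry rz; .... A call has 1 to 12 rows; each row shifts and turns the commanded pose from where the row before left it, along the tool's axes as they then stand; what a row does not reach is not made up. A row lasts 1/12 s, in which the tool goes at most 41.7 mm and 7.16 degrees, less where a joint would pass 70% of its speed; a pose out of reach is approached as far as the arm can. A call with a gripper value outside its range is refused whole. The fingers move at their own pace and stop on an object; "force" is the grip in N (left out, the last holds). Time passes only in rows, so rows that do not move let the fingers close. It gives the time, the measured TCP pose, the force and the opening at its end, in the units of the state.
- bot.get_obs(): the state, without advancing time (a new reading comes with each control period).
- bot.read_camera(name): name is "side" or "top"; returns a dict with "img" (420x560x3 uint8, red, green, blue), "K" (3x3 intrinsics, pixels), "distortion" ([k1, k2, p1, p2, k3] as OpenCV has them; the pictures are not rectified), "rvec" (rotation vector, rad) and "tvec" (3), from world to camera coordinates, as OpenCV has them. Camera axes: x right, y down, z forward; pixel columns grow to the right and rows downward; lengths in m; the calibration is good to about 2 mm. A picture is of the moment at which its call begins. There is no depth.
- bot.hand_in(): hands the job in, once; it reports no verdict.
The state is a dict: "t": time; "q": joint angles; "joint_vel": joint speeds; "joint_torque": joint torques, N m; "eef_pos": TCP position; "tool_rot": TCP orientation; "contact_force": force on the tool from outside, world axes, zero at the start; "torque": the same for the moment, N m; "gripper_width": opening from 0.0 (shut) to 1.0 (fully open).
Only numpy, scipy, OpenCV 4.12 (cv2) and the standard library are available. Lean on these libraries where they do the work, as an engineer would, in place of code of your own. Each camera call takes 0.05 s, during which the arm holds its last target. There are 200 camera calls.

## Task

A brake caliper lies in the small bench press with the piston under the ram still standing proud of its bore. Reach down through the cut-out in the top of the press guard without touching the guard, and push the lever paddle down with your fingertips until that piston is fully home; then let the lever come all the way back up and take your hand out of the guard. Use the lever only, keep off the caliper, and leave the other parts on the bench where they lie.

Things in the scene. Friction and masses are not known exactly. Their poses are not given: they have to be found in the camera images.
- press: the bench lever press, bolted to the bench (fixed, does not move). Base plate 180 x 320 x 20 mm; origin at the centre of its underside on the bench, z up. Its x and y axes follow the plate's short and long sides. Green column at y = +115 mm, the ram at y = +20 mm, the lever runs from its pivot in the column top (y = +115 mm, z = 178 mm) towards -y and ends in the paddle at y = -95 mm.
- guard: fixed box-shaped guard over the whole press, 180 x 320 mm in plan, top face 213 mm above the bench: aluminium corner posts, welded wire mesh sides and rear top (count them as closed), and a grey sheet-steel front top, 3 mm thick, with the one cut-out, bordered by a black rubber edge trim that stands 2 mm above the sheet. Same origin and axes as the press. Must not be touched.
- window (a point): centre of the rectangular cut-out, level with the guard's top face: 72 mm clear along the press's x axis and 80 mm along its y axis (axes as the press), at x = 0, y = -95 mm, z = 213 mm of the press.
- paddle (a point): centre of the upper face of the bare steel lever paddle (46 mm along the press's x, 56 mm along its y, 8 mm thick), straight under the centre of the cut-out. With the lever up it is 14 mm below the guard's top face, fully down 42 mm below it. It moves with the lever, and stays level within 4 degrees.
- lever (a joint): lever angle in rad: 0 = up (sprung, its rest), 0.132 = down on its stop (the paddle has gone 28 mm down). Pressed at the paddle it needs about 3 N at the start and 6 N at the bottom from the return spring, and about 7 N more once the ram is pushing the piston (13 N in all); at the stop the force rises steeply. It springs back up when let go. The ram goes down 95 mm per rad.
- piston (a joint): how far, in m, the piston under the ram has been pushed in: it starts at 0 to 0.003 (9 to 6 mm short of home) and is fully home at 0.009, reached just before the lever meets its stop. It is stiff in its seal and stays where it is left.
- piston_rim (a point): centre of the upper rim of that dark steel cup piston (32 mm diameter), directly under the ram; it stands 11 mm or less above the caliper's face and 2 mm when fully home.
- caliper: the gold caliper half lying bores-up, loose, in the press's locating nest, 56 x 132 x 45 mm with two bores 42 mm apart along its long axis (the press's y); origin at the centre of its underside, 32 mm above the bench. The piston in its other bore is already home.
- spare_caliper: bystander: gold caliper half with two empty bores lying on the bench, 56 x 132 x 45 mm, origin at the centre of its underside.
- spare_piston: bystander: dark steel cup piston standing on the bench, 32 mm diameter, 28 mm high, origin at the centre of its underside.
- brake_pad: bystander: brake pad lying on the bench, 40 x 74 x 13 mm, origin at the centre of its underside.
- spray_can: bystander: white spray can standing on the bench, 53 mm diameter, 170 mm high, origin at the centre of its underside.
There are look-alikes about, which are no part of the job. What is shaped like the caliper but blue is not meant.

How it is judged:
By the outcome, as a careful person would: the job done as asked, in the order asked, and still so for the second after the job is handed in, with the robot touching nothing.
It also fails if it takes over 35 s, if anything falls off the work surface, if the arm or the gripper's body presses on something with over 40 N, if the wrist force passes 120 N, or if a joint passes its speed limit or range.

## Working session

There is one attempt and no reset: what is moved stays moved. The work goes in short steps, Python scripts to look and compute and a tool call to move; the robot and the scene stay as the last step left them, time stands still between calls to the robot, and variables do not carry over. Pictures are saved under pics/ and viewed, about 8 in all and at most 12, crops included, and the job is handed in when it is done.

Besides the shell and the picture viewer there is one more tool, called by a JSON object that holds its "method" and its "body", one argument or row to a line. move_arm: Moves the arm, as the interface text tells. Its arguments: {"type":"object","properties":{"commands":{"type":"string"},"force":{"type":"number"}},"required":["commands"]}

```bash
mkdir -p pics
python3 - <<'E'
from station import bot
import cv2
for n in("top","side"):
    r=bot.read_camera(n); cv2.imwrite(f"pics/{n}0.png",cv2.resize(r["img"][:,:,::-1],(800,600),interpolation=cv2.INTER_CUBIC))
    print(n,r["K"].tolist(),r["distortion"],r["rvec"],r["tvec"])
o=bot.get_obs();print(o)
E
```

```text
top [[379.5667808590281, 0.0, 275.19943188096863], [0.0, 379.5667808590281, 207.05578783701847], [0.0, 0.0, 1.0]] [-0.04880291  0.          0.          0.          0.        ] [ 2.15173776 -2.12238127  0.18067062] [0.04610808 0.64044605 0.83404943]
side [[385.5786444504579, 0.0, 273.82062397767464], [0.0, 385.5786444504579, 210.42602190704048], [0.0, 0.0, 1.0]] [0.02767481 0.         0.         0.         0.        ] [ 2.78256685 -0.46013455  0.08380078] [-0.57044085  0.2829898   0.81753702]
{'t': 0.1, 'q': array([ 1.03690695,  0.47770708,  0.02232371,  1.55632441, -0.01148274,
        1.10926996, -0.08310786]), 'joint_vel': array([ 0.00012464, -0.00082392, -0.00106629, -0.00313115, -0.00031369,
       -0.00068871,  0.00145711]), 'joint_torque': array([ 4.20832963e-03, -5.97762823e+01,  1.61373273e+00, -2.81954974e+01,
        1.28473953e-02,  5.09319798e-03,  8.82300014e-06]), 'eef_pos': array([ 0.27858932, -0.61426775,  0.2304414 ]), 'tool_rot': array([-7.57561770e-04,  9.77419179e-01,  2.11308126e-01, -2.25458203e-04]), 'contact_force': array([ 0.25799685,  0.55997294, -0.29742513]), 'torque': array([ 0.02730873,  0.02855003, -0.04319552]), 'gripper_width': 1.0039084361911481}
```

View pics/top0.png

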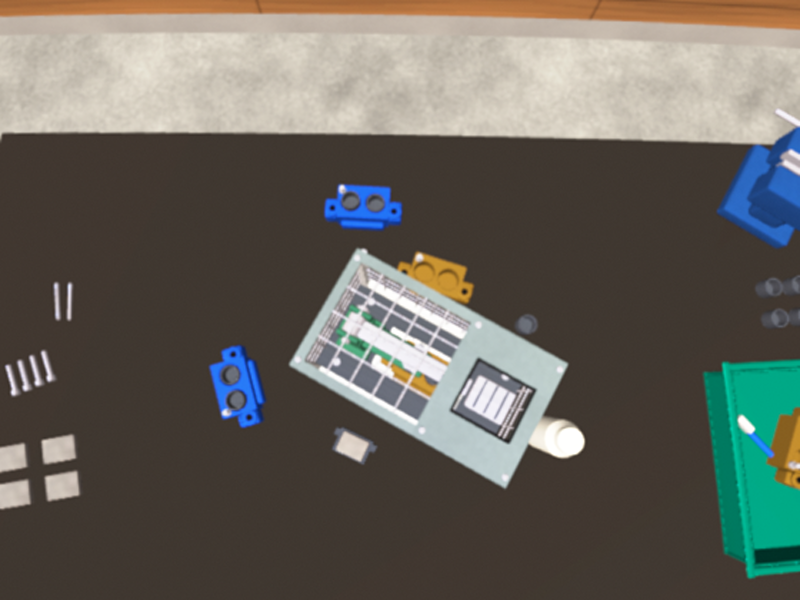

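View pics/side0.png

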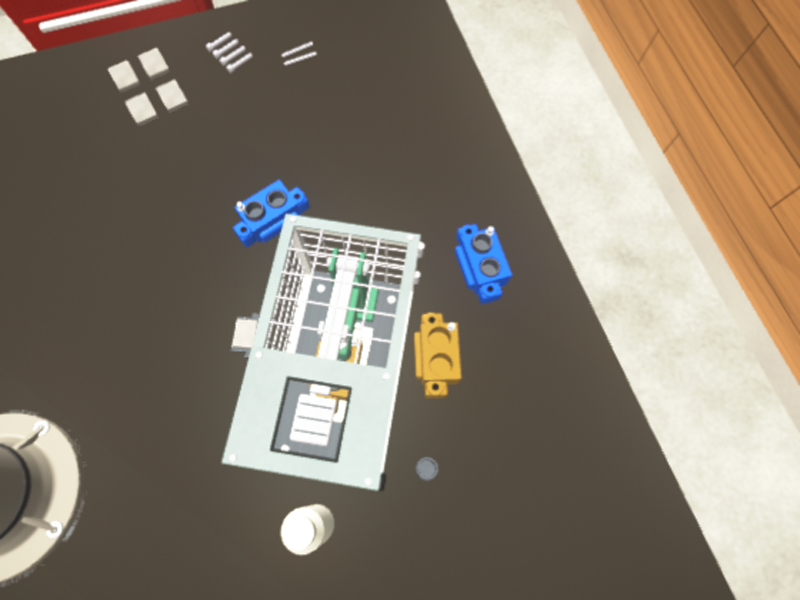

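Run:
```python
import cv2,numpy as np
from station import bot
def c(n,x,y,w,h,s):
    return cv2.resize(bot.read_camera(n)["img"][y:y+h,x:x+w,::-1],(w*s,h*s),interpolation=cv2.INTER_CUBIC)
cv2.imwrite("pics/win.png",np.hstack([c("top",305,240,80,80,5),c("side",180,255,80,80,5)]))
cv2.imwrite("pics/guard.png",np.hstack([c("top",198,168,204,180,2),c("side",150,146,150,180+20,2)[:360]]))
```

```text
(no output)
```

View pics/win.png

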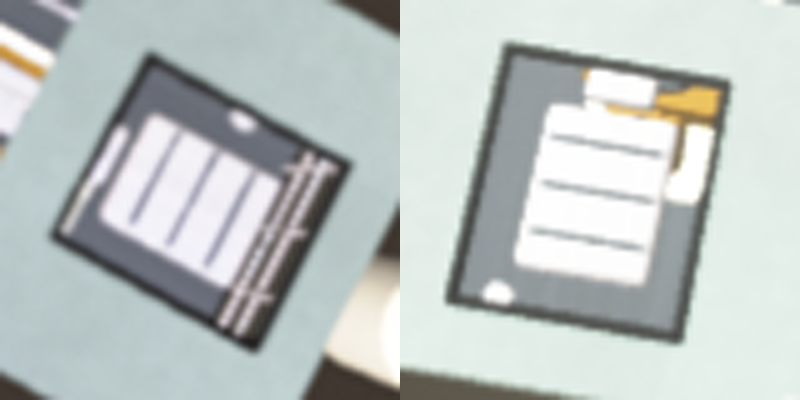

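```bash
cat > loc.py <<'E'
import cv2,numpy as np
from scipy.optimize import least_squares
from station import bot
C={n:bot.read_camera(n) for n in("top","side")}
def proj(n,P):
    r=C[n]; return cv2.projectPoints(np.asarray(P,float),r["rvec"],r["tvec"],r["K"],r["distortion"])[0][:,0]
def unproj(n,uv,z):
    r=C[n];R=cv2.Rodrigues(r["rvec"])[0];c=-R.T@r["tvec"]
    p=cv2.undistortPoints(np.array(uv,float)[:,None],r["K"],r["distortion"])[:,0]
    d=np.c_[p,np.ones(len(p))]@R; return c+d*((z-c[2])/d[:,2])[:,None]
E
python3 - <<'E'
from loc import *
w=lambda a,x,y:(np.array(a)+.5)/5-.5+[x,y]
W={"top":w([(150,52),(353,163),(257,352),(50,236)],305,240),"side":w([(107,43),(328,82),(282,342),(48,301)],180,255)}
g=lambda a:(np.array(a)+.5)*.7-.5
G={"top":g([(360,249),(568,365),(505,488),(290,365)]),"side":g([(419,235),(382,490),(222,463),(288,214)])}
for n in C:
    for nm,D,z in(("win",W,.214),("guard",G,.213)):
        P=unproj(n,D[n],z)[:,:2]; e=np.linalg.norm(np.roll(P,-1,0)-P,axis=1)
        print(n,nm,P.round(4).tolist(),"c",P.mean(0).round(4),"edges",e.round(4),"yaws",[round(float(np.degrees(np.arctan2(*(np.roll(P,-1,0)-P)[i][::-1]))),1) for i in range(4)])
E
```

```text
top win [[0.5329, -0.0572], [0.4925, -0.1327], [0.4235, -0.0955], [0.4646, -0.0194]] c [ 0.4783 -0.0762] edges [0.0857 0.0784 0.0865 0.078 ] yaws [-118.1, 151.7, 61.6, -28.9]
top guard [[0.6771, 0.1014], [0.5242, -0.1761], [0.3674, -0.0901], [0.5195, 0.1895]] c [0.522  0.0062] edges [0.3168 0.1788 0.3183 0.1805] yaws [-118.9, 151.3, 61.4, -29.2]
side win [[0.4637, -0.0185], [0.5311, -0.0555], [0.4916, -0.1314], [0.4231, -0.0944]] c [ 0.4774 -0.075 ] edges [0.0769 0.0855 0.0779 0.0861] yaws [-28.8, -117.5, 151.6, 61.9]
side guard [[0.6759, 0.1064], [0.53, -0.1767], [0.3675, -0.0902], [0.522, 0.1905]] c [0.5238 0.0075] edges [0.3184 0.1841 0.3204 0.1754] yaws [-117.3, 152.0, 61.2, -28.7]
```

View pics/guard.png

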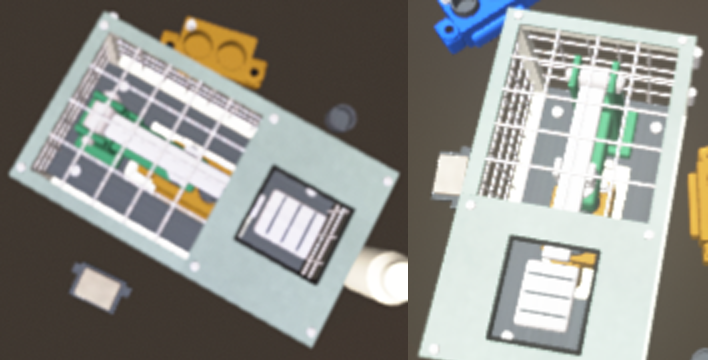

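{"method": "move_arm", "body": {
  "commands": "0 0 0 -1 0 0 6.6;0 0 0 -1 0 0 6.6;0 0 0 -1 0 0 6.6;0 0 0 -1 0 0 6.6;0 0 0 -1 0 0 6.6;0 0 0 -1 0 0 6.6;0 0 0 -1 0 0 6.6;0 0 0 -1 0 0 6.6;0 0 0 0 0 0 0"
}}

```text
t: 1.15
eef_pos: [0.2793, -0.6156, 0.3136]
tool_rot: [0.001, 0.969, -0.247, 0.001]
contact_force: [-0.5, -0.6, 0.6]
gripper_width: 0.002
```

```bash
cat > st.py <<'E'
import numpy as np,sys
from scipy.spatial.transform import Rotation as R
from station import bot
def st(target=None):
    o=bot.get_obs(); q=o["tool_rot"]; M=R.from_quat(np.r_[q[1:],q[0]]).as_matrix()
    print("t",round(o["t"],2),"pos",o["eef_pos"].round(4),"F",o["contact_force"].round(1),"w",round(o["gripper_width"],3),"q",o["q"].round(2))
    print("x yaw",np.degrees(np.arctan2(M[1,0],M[0,0])).round(2),"z",M[:,2].round(3))
    if target is not None: print("tool shift cm",(M.T@(np.array(target)-o["eef_pos"])*100).round(2))
if __name__=="__main__": st([float(a) for a in sys.argv[1:]] or None)
E
python3 st.py 0.478 -0.0756 0.31
```

```text
t 1.15 pos [ 0.2793 -0.6156  0.3136] F [-0.5 -0.6  0.6] w 0.002 q [ 0.9   0.42  0.22  1.47 -0.1   1.26 -0.94]
x yaw -28.63 z [ 0.002 -0.003 -1.   ]
tool shift cm [ -8.44 -56.92   0.22]
```

{"method": "move_arm", "body": {
  "commands": "0 -0.5 -3 0 0 0 0;0 -0.6 -4 0 0 0 0;0 -0.6 -4 0 0 0 0;0 -0.6 -4 0 0 0 0;0 -0.6 -4 0 0 0 0;0 -0.6 -4 0 0 0 0;0 -0.6 -4 0 0 0 0;0 -0.6 -4 0 0 0 0;0 -0.6 -4 0 0 0 0;0 -0.6 -4 0 0 0 0;0 -0.6 -4 0 0 0 0;0 -0.6 -4 0 0 0 0"
}}

```text
t: 2.15
eef_pos: [0.44, -0.1656, 0.3111]
tool_rot: [0.0, 0.97, -0.243, 0.0]
contact_force: [1.5, -0.3, -0.5]
gripper_width: 0.005
```

{"method": "move_arm", "body": {
  "commands": "0 -0.6 -4 0 0 0 0;0 -0.6 -4 0 0 0 0;0 -0.1 -2 0 0 0 0;0 0 0 0 0 0 0;0 0 0 0 0 0 0;0 0 0 0 0 0 0"
}}

```text
t: 2.65
eef_pos: [0.4756, -0.0744, 0.3109]
tool_rot: [0.0, 0.97, -0.245, -0.0]
contact_force: [0.3, -0.7, -0.5]
gripper_width: 0.0
```

```bash
python3 st.py 0.478 -0.0756 0.26
python3 - <<'E'
import cv2,numpy as np
from station import bot
a=bot.read_camera("side")["img"][150:350,130:330,::-1];b=bot.read_camera("top")["img"][150:350,200:400,::-1]
cv2.imwrite("pics/above.png",cv2.resize(np.hstack([b,a]),(800,400),interpolation=cv2.INTER_CUBIC))
E
```

```text
t 2.65 pos [ 0.4756 -0.0744  0.3109] F [ 0.3 -0.7 -0.5] w 0.0 q [ 0.19  0.09 -0.18  1.89  0.02  1.16 -2.06]
x yaw -28.35 z [-0.001 -0.001 -1.   ]
tool shift cm [ 0.27 -0.01  5.09]
```

View pics/above.png

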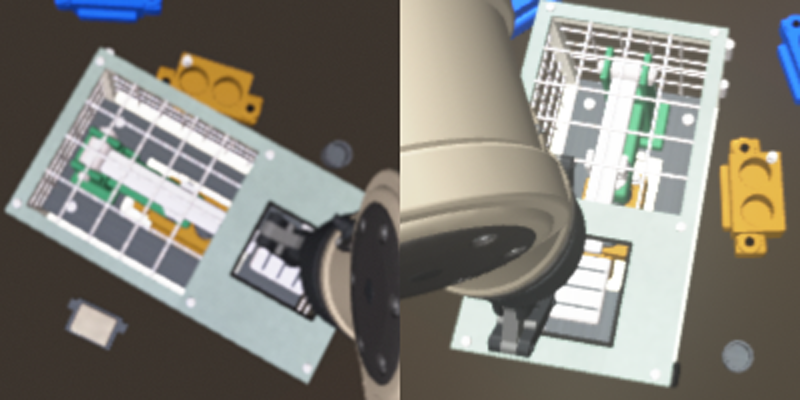

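{"method": "move_arm", "body": {
  "commands": "0 0.25 0 1 0 0 0;0 0 0 2 0 0 0;0 0 0 2 0 0 0;0 0 0 1 0 0 0;0 0 0 1 0 0 0;0 0 0 0 0 0 0;0 0 0 0 0 0 0;0 0 0 0 0 0 0"
}}

```text
t: 3.42
eef_pos: [0.4789, -0.0747, 0.2421]
tool_rot: [-0.0, 0.969, -0.245, 0.001]
contact_force: [0.4, -0.6, 1.1]
gripper_width: -0.003
```

```bash
python3 st.py 0.478 -0.0756 0.199
python3 - <<'E'
import cv2,numpy as np
from loc import *
print(proj("top",[[.478,-.0756,.24]]),proj("side",[[.478,-.0756,.24]]))
a=C["side"]["img"][240:340,160:260,::-1];b=C["top"]["img"][230:330,300:400,::-1]
cv2.imwrite("pics/near.png",cv2.resize(np.hstack([b,a]),(800,400),interpolation=cv2.INTER_CUBIC))
E
```

```text
t 3.42 pos [ 0.4789 -0.0747  0.2421] F [ 0.4 -0.6  1.1] w -0.003 q [ 0.19  0.16 -0.18  1.98  0.03  1.01 -2.07]
x yaw -28.41 z [ 0.001 -0.    -1.   ]
tool shift cm [-0.04  0.12  4.31]
[[347.51005491 280.14453392]] [[216.27537586 290.73855391]]
```

View pics/near.png

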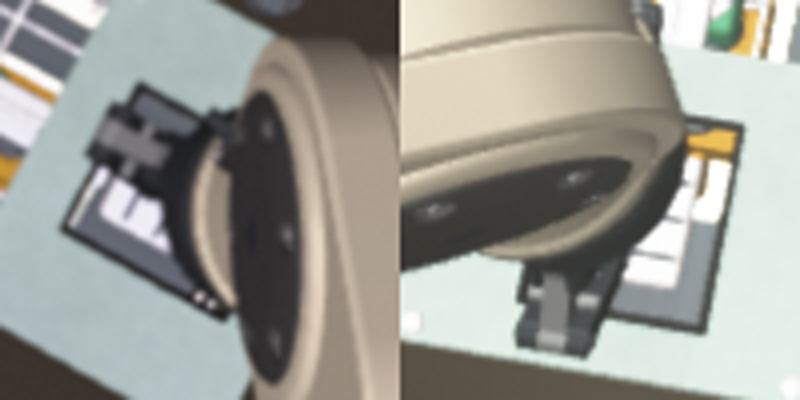

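Run:
```python
from loc import *
yaw=np.radians(-28.4);X=np.array([np.cos(yaw),np.sin(yaw)]);Y=np.array([-X[1],X[0]])
T=np.array([.4785,-.0747])
pts={"top":[(105,110),(90,150),(115,170)],"side":[(120,340),(150,345),(190,355)]}
off={"top":(300,230),"side":(160,240)}
for n in pts:
    uv=np.array(pts[n])/4+off[n]
    for z in(.26,.27,.28,.29,.30,.31):
        d=unproj(n,uv,z)[:,:2]-T; print(n,z,(np.c_[d@X,d@Y]*1000).round(0).tolist())
```

```text
top 0.26 [[15.0, 53.0], [-3.0, 51.0], [-6.0, 37.0]]
top 0.27 [[14.0, 54.0], [-4.0, 52.0], [-6.0, 39.0]]
top 0.28 [[13.0, 55.0], [-5.0, 53.0], [-7.0, 40.0]]
top 0.29 [[12.0, 56.0], [-5.0, 54.0], [-8.0, 41.0]]
top 0.3 [[11.0, 57.0], [-6.0, 55.0], [-8.0, 42.0]]
top 0.31 [[10.0, 59.0], [-7.0, 56.0], [-9.0, 44.0]]
side 0.26 [[-25.0, -59.0], [-13.0, -59.0], [2.0, -60.0]]
side 0.27 [[-23.0, -59.0], [-11.0, -59.0], [4.0, -60.0]]
side 0.28 [[-21.0, -59.0], [-10.0, -59.0], [5.0, -60.0]]
side 0.29 [[-19.0, -59.0], [-8.0, -59.0], [7.0, -60.0]]
side 0.3 [[-17.0, -59.0], [-6.0, -59.0], [9.0, -60.0]]
side 0.31 [[-15.0, -59.0], [-4.0, -59.0], [10.0, -60.0]]
```

{"method": "move_arm", "body": {
  "commands": "0 0 0 -4 0 0 0;0 0 0 -4 0 0 0;0 4 0 -2 0 0 0;0 4 0 0 0 0 0;0 4 0 0 0 0 0;0 4 0 0 0 0 0;0 4 0 0 0 6 0;0 0 0 0 0 7 0;0 0 0 0 0 7 0;0 0 0 0 0 7 0;0 0 0 0 0 7 0;0 0 0 0 0 7 0"
}}

```text
t: 4.62
eef_pos: [0.651, -0.1691, 0.3406]
tool_rot: [0.084, 0.912, -0.232, 0.327]
contact_force: [-0.7, -1.6, -0.6]
gripper_width: 0.004
```

{"method": "move_arm", "body": {
  "commands": "0 0 0 0 0 7 0;0 0 0 0 0 0 0;0 0 0 0 0 0 0;0 0 0 0 0 0 0"
}}

```text
t: 4.95
eef_pos: [0.6524, -0.1737, 0.3413]
tool_rot: [0.097, 0.901, -0.233, 0.353]
contact_force: [0.3, -0.6, -0.1]
gripper_width: 0.0
```

```bash
python3 st.py
python3 - <<'E'
from loc import *
from scipy.spatial.transform import Rotation as R
o=bot.get_obs();q=o["tool_rot"];M=R.from_quat(np.r_[q[1:],q[0]]).as_matrix()
ims=[]
for n in C:
    r=C[n];print(n,"cam",(-cv2.Rodrigues(r["rvec"])[0].T@r["tvec"]).round(3))
    P=proj(n,[o["eef_pos"]+M@[0,y,-z] for y,z in((0,0),(.04,.044),(-.04,.044),(0,.073))]);print(P.round(1).tolist())
    c=P.mean(0).astype(int);x,y=np.clip(c-40,0,[480,340])
    print(n,"crop",x,y)
    ims.append(cv2.resize(r["img"][y:y+80,x:x+80,::-1],(400,400),interpolation=cv2.INTER_CUBIC))
cv2.imwrite("pics/prof.png",np.hstack(ims))
E
```

```text
t 4.95 pos [ 0.6524 -0.1737  0.3413] F [ 0.3 -0.6 -0.1] w 0.0 q [ 0.02  0.1  -0.02  2.01  0.82  0.48 -2.71]
x yaw -28.66 z [ 0.591 -0.338 -0.732]
top cam [0.494 0.057 0.928]
[[418.9, 171.6], [441.6, 195.8], [394.6, 169.9], [417.4, 190.9]]
top crop 378 142
side cam [ 0.537 -0.176  0.868]
[[353.4, 309.9], [330.5, 336.3], [338.7, 271.7], [321.2, 298.2]]
side crop 295 264
```

View pics/prof.png

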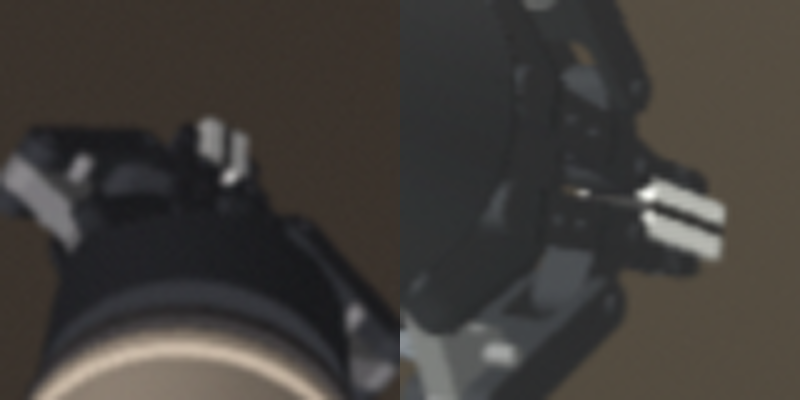

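Run:
```python
from loc import *
from scipy.spatial.transform import Rotation as R
o=bot.get_obs();q=o["tool_rot"];M=R.from_quat(np.r_[q[1:],q[0]]).as_matrix();T=o["eef_pos"]
r=C["side"];Rc=cv2.Rodrigues(r["rvec"])[0];c=-Rc.T@r["tvec"]
px=[(327,208),(322,258),(318,232),(307,182),(296,272),(240,165),(240,268),(247,90),(238,115),(225,295),(212,318),(222,45)]
uv=(np.array(px)+.5)/5-.5+[295,264]
p=cv2.undistortPoints(uv[:,None],r["K"],r["distortion"])[:,0];d=np.c_[p,np.ones(len(p))]@Rc
for x0 in(-.012,0,.012):
    n=M[:,0];s=((T+n*x0-c)@n)/(d@n);P=(c+d*s[:,None]-T)@M*1000
    print("x0",x0,[(a,(int(round(y)),int(round(z)))) for a,(_,y,z) in zip(px,P)])
```

```text
x0 -0.012 [((327, 208), (-12, 35)), ((322, 258), (1, 35)), ((318, 232), (-5, 32)), ((307, 182), (-17, 23)), ((296, 272), (8, 23)), ((240, 165), (-15, -10)), ((240, 268), (11, -4)), ((247, 90), (-35, -11)), ((238, 115), (-27, -14)), ((225, 295), (19, -10)), ((212, 318), (26, -15)), ((222, 45), (-44, -25))]
x0 0 [((327, 208), (-9, 16)), ((322, 258), (4, 16)), ((318, 232), (-2, 12)), ((307, 182), (-14, 4)), ((296, 272), (10, 4)), ((240, 165), (-12, -28)), ((240, 268), (13, -23)), ((247, 90), (-31, -29)), ((238, 115), (-24, -32)), ((225, 295), (21, -28)), ((212, 318), (27, -32)), ((222, 45), (-39, -43))]
x0 0.012 [((327, 208), (-6, -4)), ((322, 258), (6, -4)), ((318, 232), (0, -7)), ((307, 182), (-11, -15)), ((296, 272), (12, -16)), ((240, 165), (-9, -46)), ((240, 268), (15, -41)), ((247, 90), (-27, -47)), ((238, 115), (-20, -49)), ((225, 295), (23, -46)), ((212, 318), (29, -50)), ((222, 45), (-35, -60))]
```

{"method": "move_arm", "body": {
  "commands": "0 0 0 0 0 -7 0;0 0 0 0 0 -7 0;0 0 0 0 0 -7 0;0 0 0 0 0 -7 0;0 0 0 0 0 -7 0;0 0 0 0 0 -6 0;0 0 0 0 0 -2 0;0 0 0 0 0 0 0;0 0 0 0 0 0 0;0 0 0 0 0 0 0"
}}

```text
t: 5.98
eef_pos: [0.6512, -0.1772, 0.34]
tool_rot: [0.018, 0.966, -0.256, 0.031]
contact_force: [-0.7, 0.3, 0.4]
gripper_width: 0.003
```

```bash
python3 st.py 0.478 -0.0756 0.25
```

```text
t 5.98 pos [ 0.6512 -0.1772  0.34  ] F [-0.7  0.3  0.4] w 0.003 q [ 0.21  0.37 -0.07  1.47  0.07  1.25 -1.97]
x yaw -29.65 z [ 0.052 -0.05  -0.997]
tool shift cm [-20.66  -0.4    7.58]
```

```bash
cat >> st.py <<'E'
    y=np.radians(-28.5); D=np.array([[np.cos(y),np.sin(y),0],[np.sin(y),-np.cos(y),0],[0,0,-1]])
    q=bot.get_obs()["tool_rot"]; M=R.from_quat(np.r_[q[1:],q[0]]).as_matrix()
    print("turn deg",np.degrees(R.from_matrix(M.T@D).as_rotvec()).round(2))
    print("shift after turn",(D.T@(np.array([float(a) for a in sys.argv[1:]])-bot.get_obs()["eef_pos"])*100).round(2))
E
python3 st.py 0.478 -0.0756 0.25|tail -2
```

```text
File "st.py", line 10
    y=np.radians(-28.5); D=np.array([[np.cos(y),np.sin(y),0],[np.sin(y),-np.cos(y),0],[0,0,-1]])
IndentationError: unexpected indent
```

```bash
sed -i 's/^if __name__.*/if __name__=="__main__":\n    st()/' st.py; python3 st.py 0.478 -0.0756 0.25|tail -2
```

```text
turn deg [ 1.07 -3.98 -1.18]
shift after turn [-20.07  -0.67   9.  ]
```

{"method": "move_arm", "body": {
  "commands": "0 0 0 0 1.1 -4 -1.2;0 -4 -0.1 0 0 0 0;0 -4 -0.1 0 0 0 0;0 -4 -0.1 0 0 0 0;0 -4 -0.2 0 0 0 0;0 -4 -0.2 0 0 0 0;0 0 0 3 0 0 0;0 0 0 3 0 0 0;0 0 0 2 0 0 0;0 0 0 0 0 0 0;0 0 0 0 0 0 0;0 0 0 0 0 0 0"
}}

```text
t: 6.98
eef_pos: [0.4796, -0.0758, 0.2619]
tool_rot: [-0.0, 0.969, -0.246, 0.001]
contact_force: [0.3, 0.5, 0.8]
gripper_width: 0.001
```

```bash
python3 st.py 0.478 -0.0756 0.22
```

```text
t 6.98 pos [ 0.4796 -0.0758  0.2619] F [0.3 0.5 0.8] w 0.001 q [ 0.17  0.14 -0.15  1.95  0.02  1.05 -2.06]
x yaw -28.5 z [ 0.002  0.    -1.   ]
turn deg [-0.06 -0.09  0.  ]
shift after turn [-0.15  0.06  4.19]
```

{"method": "move_arm", "body": {
  "commands": "0 -0.15 0.05 2 0 0 0;0 0 0 2 0 0 0;0 0 0 1.5 0 0 0;0 0 0 0 0 0 0;0 0 0 0 0 0 0;0 0 0 0.5 0 0 0;0 0 0 0.5 0 0 0;0 0 0 0 0 0 0;0 0 0 0 0 0 0"
}}

```text
t: 7.73
eef_pos: [0.4785, -0.0758, 0.1963]
tool_rot: [-0.0, 0.969, -0.246, 0.001]
contact_force: [1.1, -0.1, 2.9]
gripper_width: 0.0
```

```bash
python3 st.py 0.478 -0.0756 0.171
```

```text
t 7.73 pos [ 0.4785 -0.0758  0.1963] F [ 1.1 -0.1  2.9] w 0.0 q [ 0.16  0.21 -0.15  2.03  0.04  0.9  -2.08]
x yaw -28.52 z [ 0.002  0.    -1.   ]
turn deg [-0.06 -0.09 -0.02]
shift after turn [-0.05  0.01  2.53]
```

{"method": "move_arm", "body": {
  "commands": "0 0 0 0.4 0 0 0;0 0 0 0.4 0 0 0;0 0 0 0.4 0 0 0;0 0 0 0.4 0 0 0;0 0 0 0.3 0 0 0;0 0 0 0 0 0 0;0 0 0 0 0 0 0;0 0 0 0 0 0 0"
}}

```text
t: 8.4
eef_pos: [0.4782, -0.0764, 0.177]
tool_rot: [0.0, 0.969, -0.247, 0.001]
contact_force: [1.0, -2.8, 6.8]
gripper_width: -0.0
```

{"method": "move_arm", "body": {
  "commands": "0 0 0 0.2 0 0 0;0 0 0 0.2 0 0 0;0 0 0 0 0 0 0;0 0 0 0 0 0 0;0 0 0 0 0 0 0"
}}

```text
t: 8.82
eef_pos: [0.4783, -0.0763, 0.1733]
tool_rot: [0.0, 0.969, -0.247, 0.001]
contact_force: [-0.3, -2.5, 8.5]
gripper_width: 0.001
```

{"method": "move_arm", "body": {
  "commands": "0 0 0 0.1 0 0 0;0 0 0 0.1 0 0 0;0 0 0 0 0 0 0;0 0 0 0 0 0 0;0 0 0 0 0 0 0"
}}

```text
t: 9.23
eef_pos: [0.4783, -0.0763, 0.1719]
tool_rot: [0.0, 0.969, -0.247, 0.001]
contact_force: [-1.5, -2.5, 14.2]
gripper_width: 0.001
```

{"method": "move_arm", "body": {
  "commands": "0 0 0 0.1 0 0 0;0 0 0 0.1 0 0 0;0 0 0 0 0 0 0;0 0 0 0 0 0 0;0 0 0 0 0 0 0"
}}

```text
t: 9.65
eef_pos: [0.4785, -0.0763, 0.1711]
tool_rot: [0.0, 0.969, -0.247, 0.001]
contact_force: [-6.6, -0.7, 25.5]
gripper_width: -0.001
```

{"method": "move_arm", "body": {
  "commands": "0 0 0 0.1 0 0 0;0 0 0 0 0 0 0;0 0 0 0 0 0 0;0 0 0 0 0 0 0"
}}

```text
t: 9.98
eef_pos: [0.4785, -0.0762, 0.1708]
tool_rot: [0.0, 0.969, -0.247, 0.001]
contact_force: [-9.2, -1.1, 33.0]
gripper_width: -0.003
```

```bash
python3 st.py 0.478 -0.0756 0.20
```

```text
t 9.98 pos [ 0.4785 -0.0762  0.1708] F [-9.2 -1.1 33. ] w -0.003 q [ 0.16  0.25 -0.15  2.06  0.05  0.84 -2.09]
x yaw -28.57 z [ 0.002 -0.001 -1.   ]
turn deg [-0.03 -0.13 -0.07]
shift after turn [-0.07 -0.03 -2.92]
```

{"method": "move_arm", "body": {
  "commands": "0 0 0 -0.5 0 0 0;0 0 0 -0.6 0 0 0;0 0 0 -0.6 0 0 0;0 0 0 -0.6 0 0 0;0 0 0 -0.6 0 0 0;0 0 0 -0.6 0 0 0;0 0 0 -1 0 0 0;0 0 0 -2 0 0 0;0 0 0 -3 0 0 0;0 0 0 -3 0 0 0;0 0 0 -2 0 0 0;0 0 0 0 0 0 0"
}}

```text
t: 10.98
eef_pos: [0.4789, -0.0755, 0.3167]
tool_rot: [-0.001, 0.969, -0.246, 0.002]
contact_force: [0.0, -0.0, -0.0]
gripper_width: -0.001
```

{"method": "move_arm", "body": {
  "commands": "0 0 3 0 0 0 0;0 0 4 0 0 0 0;0 0 4 0 0 0 0;0 0 4 0 0 0 0;0 0 4 0 0 0 0;0 0 4 0 0 0 0;0 0 2 0 0 0 0;0 0 0 0 0 0 0;0 0 0 0 0 0 0;0 0 0 0 0 0 0"
}}

```text
t: 11.82
eef_pos: [0.3581, -0.2941, 0.3117]
tool_rot: [-0.001, 0.969, -0.246, -0.001]
contact_force: [0.0, -0.0, 0.6]
gripper_width: 0.001
```

```bash
python3 st.py 0.478 -0.0756 0.20|head -1
python3 - <<'E'
import cv2,numpy as np
from station import bot
a=bot.read_camera("side")["img"][150:350,130:330,::-1];b=bot.read_camera("top")["img"][150:350,200:400,::-1]
cv2.imwrite("pics/end.png",cv2.resize(np.hstack([b,a]),(800,400),interpolation=cv2.INTER_CUBIC))
E
```

```text
t 11.82 pos [ 0.3581 -0.2941  0.3117] F [ 0.  -0.   0.6] w 0.001 q [ 0.46  0.05  0.09  1.94 -0.01  1.16 -1.51]
```

View pics/end.png

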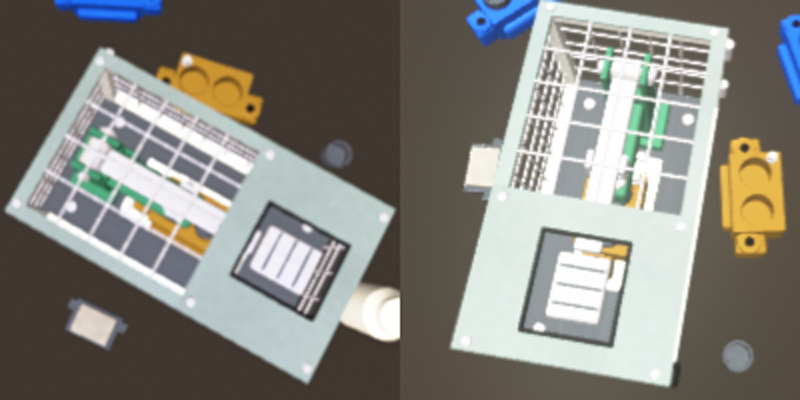

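```bash
python3 -c "
from station import bot;print(bot.hand_in())"
```

```text
the job is handed in; nothing more can be done
None
```

I pressed the lever down to its stop through the cut-out, let it spring back up, took the hand out of the guard, and handed the job in at about 12 s. I could not see the piston, which is hidden under the ram and lever. That it is fully home is inferred from the lever reaching its stop.

- **Stroke:** the shut fingertips met the paddle at about z = 0.199 m. I pushed to z = 0.1708 m, which is 42 mm below the guard top. The force climbed steeply there, from about 14 N to 33 N over the last millimetre. That matches the stop, which comes just after the piston is home.
- **Force while pushing the piston:** 8.5 N at one pause and 14 N at the next, close to but not exactly the expected 13 N. At the stop there was also about 9 N sideways on the fingertips. I put that down to friction on the paddle, though a touch on the guard would also show up as a sideways force.
- **Guard clearance:** before going in, I tilted the hand in front of the camera and measured the shut fingers. Near full depth they reach at most about 30 mm from the centre line, against 40 mm available. I felt no contact before the paddle, and the force went back to zero after I withdrew.
- **Final pictures:** the lever and paddle appear where they started. The hand is clear of the guard, and the spare caliper, spare piston, brake pad and spray can appear not to have moved.

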